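# Push the notched drive sleeve home on the drive unit's spigot

## Task

Fit the tall notched drive sleeve onto the upright spigot of the grey drive unit, notched end down as it stands, so that its notches drop over the spigot's cross pin and the sleeve sits fully home on the round shoulder. The pin may point any way, so feel for it: press lightly and turn the sleeve until it drops, without forcing it. Let go of the sleeve, and leave the plain spacer sleeve and the other loose things where they are.

Things in the scene. Friction and masses are not known exactly. Their poses are not given: they have to be found in the camera images.
- sleeve: the drive sleeve: upright aluminium tube, outside diameter 36 mm, through bore 22 mm, 62 mm high, knurled from 33 to 55 mm above its foot, about 0.12 kg. Four notches 8.4 mm wide and 14 mm high, open downward, cut through the wall at its foot, towards its own +x, -x, +y and -y. Origin at the centre of its foot (notched end), z up its axis
- unit: the drive unit: low grey box on a dark foot plate 136 x 106 mm, fixed to the table, top at 48 mm. In its middle stands a stiff spindle (0.8 N m to turn): a round shoulder 50 mm across, on it the steel spigot, 20 mm in diameter, with a cross pin near its root. Origin at the centre of the underside, x along the long side
- shoulder (a point): centre of the shoulder's flat top face (58 mm above the table), on the spigot's axis; when home, the sleeve's origin lies here. Axes as the unit's
- spigot_top (a point): centre of the spigot's top end, 40 mm above the shoulder; the spigot's last 6 mm taper to 13 mm in diameter. Axes as the unit's
- pin_centre (a point): middle of the level cross pin (5 mm thick, 32 mm long) on the spigot's axis, 8 mm above the shoulder; a sleeve whose notches miss the pin stops on it, 10.5 mm too high. The pin's direction differs each time and is NOT given by any pose (this point's axes are the unit's): feel or see it. Notches repeat every 90 degrees and pass within about 5 degrees
- specimen_5: round dark blue mounted specimen, 30 mm across, 17 mm high; bystander; origin at the centre of its underside
- block_sixty: plain grey steel bar 16 x 80 x 20 mm lying flat; bystander; origin at the centre of its underside
- v_block: small grey steel block 50 x 40 x 30 mm with a V groove; bystander; origin at the centre of its underside
- plain_sleeve: plain aluminium spacer sleeve without notches, outside diameter 42 mm, 40 mm high (wider and lower than the drive sleeve); bystander; origin at the centre of its underside

How it is judged:
By the outcome, as a careful person would: the job done as asked, in the order asked, and still so for the second after the job is handed in, with the robot touching nothing.
It also fails if it takes over 61 s, if anything falls off the work surface, if the arm or the gripper's body presses on something with over 40 N, if the wrist force passes 120 N, or if a joint passes its speed limit or range.

## Robot

A 6-joint arm with a two-finger parallel gripper is mounted at the origin on a cart in front of the work surface, level with it; the furniture and walls round the work are solid. World frame = base frame: x ahead of the robot, y to its left, z up, the work surface at z = 0. Lengths are in m, angles in rad, forces in N, time in s.
With the tool pointing down it reaches from about 0.225 to 0.725 m from the base axis. Payload 3.1 kg.
Tool frame: the origin (TCP) lies at the very end of the fingers, on their centre line; the grasp point (between the pads) lies 19 mm behind it (grip_depth is the distance from the TCP to the grasp point, in m); z points along the fingers, y is the line along which they close (so a half turn about z gives the same grasp; the last joint's range is limited). The gripper opens to 85 mm and grips with 20 to 120 N. Pads are 22 mm wide; open, the fingers measure 114 mm over their backs; the gripper's body (76 mm by 85 mm) begins 54 mm behind the grasp point. The pads swing forward as they close: fully open they stand 13 mm farther back than shut.
Start: joints at [1.076, 0.048, 0.099, 1.622, 0, 1.443], TCP at [0.188, 0.49, 0.231] pointing down, gripper open.
Joint ranges: [-2.91, 2.91], [-0.99, 1.94], [-1.21, 1.42], [-2.12, 2.29], [-1.49, 1.47], [-3.14, 3.14]. Speed limits (rad/s): [2.79, 2.79, 3.14, 3.14, 3.14, 3.14].

## Interface

Orientations are given as a 3x3 rotation matrix whose columns are the frame's x, y, z axes.
In Python, from plant import get_obs, camera, finish_job, grip_depth gives the robot as it stands.
- The arm moves only by the shell command python3 -m inch 'ROWS' [FORCE]. ROWS is JSON, a list of rows, each an object with "slide": the shift along the tool's x, y, z each as a share of 100 mm, from -1 to 1, a list of three; "delta_rot": the turn, a rotation vector about the tool's x, y, z each as a share of 10 degrees, from -1 to 1, a list of three; "gripper": the closure, from -1 (fully open) to 1 (shut). In form: [{"slide": [dx, dy, dz], "delta_rot": [wx, wy, wz], "gripper": gripper}, ...]. A call has 1 to 20 rows; each row shifts and turns the commanded pose from where the row before left it, along the tool's axes as they then stand; what a row does not reach is not made up. A row lasts 1/8 s, in which the tool goes at most 62.5 mm and 10.7 degrees, less where a joint would pass 70% of its speed; a pose out of reach is approached as far as the arm can. A call with a number of a shift or a turn outside -1 to 1 is refused whole. A call with a gripper value outside its range is refused whole. The fingers move at their own pace and stop on an object; FORCE is the grip in N (left out, the last holds). Time passes only in rows, so rows that do not move let the fingers close. It gives the time, the measured TCP pose, the force, the opening and the grip force at its end, in the units of the state.
- get_obs(): the state, without advancing time (a new reading comes with each control period).
- camera(name): name is "side" or "top"; returns a dict with "pixels" (480x640x3 uint8, red, green, blue), "range_z" (480x640 float32, m along the optical axis (not along the pixel's ray), 0 where there is no reading), "mtx" (3x3 intrinsics, pixels), "pose" (4x4, takes a point from camera to world coordinates). Camera axes: x right, y down, z forward; pixel columns grow to the right and rows downward; lengths in m; the calibration is good to about 2 mm. A picture is of the moment at which its call begins.
- finish_job(): hands the job in; it is judged then, once.
The state is a dict: "time_s": time; "qpos": joint angles; "qd": joint speeds; "joint_efforts": joint torques, N m; "tcp_pos": TCP position; "eef_rot": TCP orientation; "wrist_force": force on the tool from outside, world axes, zero at the start; "torque": the same for the moment, N m; "finger_gap": finger opening in m; "gripper_force": force on a finger pad.
Only numpy, scipy, OpenCV 4.12 (cv2) and the standard library are available. Lean on these libraries where they do the work, as an engineer would, in place of code of your own. Each camera call takes 0.05 s, during which the arm holds its last target. There are 200 camera calls.

## Working session

There is one attempt and no reset: what is moved stays moved. The work goes in short steps, Python scripts to look and compute and a shell command to move; the robot and the scene stay as the last step left them, time stands still between calls to the robot, and variables do not carry over. Pictures are saved under pics/ and viewed, at most 10 in all, crops included, and the job is handed in when it is done.

```bash
mkdir -p pics; ls; python3 - <<'E'
from plant import get_obs,camera,grip_depth
import cv2,numpy as np
o=get_obs();print({k:np.round(v,3).tolist() for k,v in o.items()},grip_depth)
for n in("top","side"):
    c=camera(n);cv2.imwrite(f"pics/{n}0.png",c["pixels"][:,:,::-1]);np.savez(f"{n}0.npz",**c);print(n,c["mtx"].round(1).tolist(),c["pose"].round(3).tolist())
E
```

```text
pics
{'time_s': 0.0, 'qpos': [1.076, 0.049, 0.098, 1.622, 0.0, 1.443], 'qd': [-0.001, 0.001, 0.002, -0.0, -0.0, -0.001], 'joint_efforts': [0.0, -33.878, 32.002, 0.02, -0.0, 0.0], 'tcp_pos': [0.188, 0.49, 0.23], 'eef_rot': [[-0.933, 0.359, -0.001], [0.359, 0.933, -0.002], [0.0, -0.002, -1.0]], 'wrist_force': [-1.696, 0.124, -0.456], 'torque': [0.033, -0.052, -0.046], 'gripper_force': 0.0, 'finger_gap': 0.085} 0.0187
top [[581.2, 0.0, 315.2], [0.0, 581.2, 235.4], [0.0, 0.0, 1.0]] [[-0.027, -0.999, 0.038, 0.515], [-1.0, 0.027, -0.004, 0.001], [0.003, -0.038, -0.999, 1.413], [0.0, 0.0, 0.0, 1.0]]
side [[566.9, 0.0, 323.1], [0.0, 566.9, 240.7], [0.0, 0.0, 1.0]] [[0.957, -0.131, 0.26, 0.252], [-0.29, -0.509, 0.811, -1.063], [0.026, -0.851, -0.525, 0.768], [0.0, 0.0, 0.0, 1.0]]
```

View pics/top0.png

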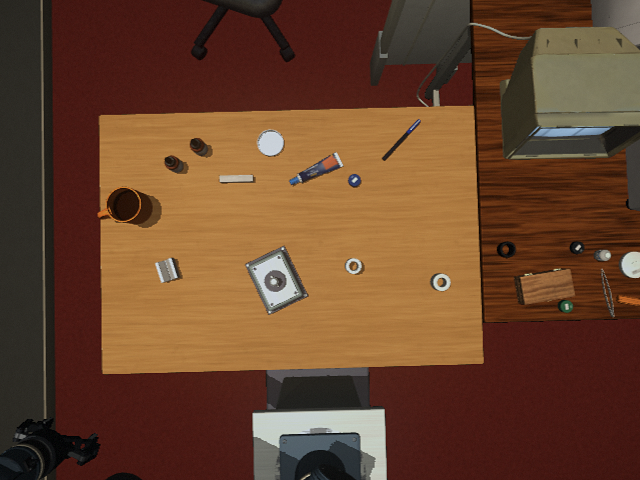

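View pics/side0.png

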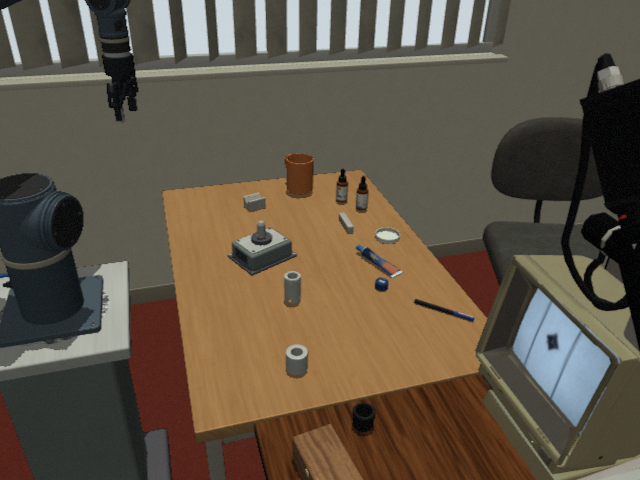

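The top view shows the unit at about (277,281), the drive sleeve at (354,267) and the plain sleeve at (441,282). The side view shows the sleeve at (292,288), the spigot at (262,230) and the plain sleeve at (297,360). Next I'll enlarge both and measure.

```bash
cat > h.py <<'E'
import numpy as np,cv2
def ray(c,u,v):
    d=c["pose"][:3,:3]@np.linalg.solve(c["mtx"],[u,v,1.]);return c["pose"][:3,3],d
def onz(c,u,v,z):
    p,d=ray(c,u,v);return p+d*(z-p[2])/d[2]
def cloud(c):
    v,u=np.mgrid[:480,:640];r=c["range_z"].astype(float)
    P=np.stack([(u-c["mtx"][0,2])/c["mtx"][0,0]*r,(v-c["mtx"][1,2])/c["mtx"][1,1]*r,r],-1)
    W=P@c["pose"][:3,:3].T+c["pose"][:3,3];W[r==0]=np.nan;return W
def proj(c,p):
    q=c["mtx"]@(c["pose"][:3,:3].T@(np.asarray(p)-c["pose"][:3,3]));return q[:2]/q[2]
E
python3 - <<'E'
from h import *
t=dict(np.load("top0.npz"));s=dict(np.load("side0.npz"))
a=cv2.resize(t["pixels"][235:325,235:385],None,fx=5.3,fy=5.3,interpolation=cv2.INTER_CUBIC)
b=cv2.resize(s["pixels"][210:315,220:320],None,fx=5,fy=5,interpolation=cv2.INTER_CUBIC)
cv2.imwrite("pics/a.png",a[:,:,::-1]);cv2.imwrite("pics/b.png",b[:,:,::-1])
W=cloud(t)
print("table z",np.nanmedian(W[320:350,150:250,2]))
for n,(u,v,r) in dict(sleeve=(354,267,14),plain=(441,282,14),unit=(277,281,40)).items():
    w=W[v-r:v+r,u-r:u+r].reshape(-1,3)
    for lo,hi in((.03,.037),(.037,.044),(.044,.053),(.053,.07),(.08,.11)):
        q=w[(w[:,2]>lo)&(w[:,2]<hi)]
        if len(q)>4:
            c,d,an=cv2.minAreaRect((q[:,:2]*1000).astype(np.float32))
            print(n,lo,len(q),q.mean(0).round(4),"rect",np.round(c,1),np.round(d,1),round(an,1))
E
```

```text
table z -0.00010192797257735364
sleeve 0.03 5 [ 0.4916 -0.0885  0.0343] rect [493.1 -85.7] [30. 15.] 33.4
sleeve 0.044 7 [ 0.4936 -0.0882  0.0469] rect [491. -88.] [27.9 26. ] 70.1
sleeve 0.053 126 [ 0.4939 -0.092   0.061 ] rect [493.3 -92.2] [34.6 34.7] 42.3
plain 0.03 40 [ 0.4489 -0.3013  0.0343] rect [ 449.4 -301.1] [37.9 36.7] 69.7
plain 0.037 142 [ 0.4492 -0.3     0.04  ] rect [ 449.7 -300.2] [41.  37.8] 88.0
plain 0.044 9 [ 0.4565 -0.2966  0.0452] rect [ 454.1 -296.6] [20.3 34.5] 33.6
unit 0.03 17 [0.4584 0.0762 0.0345] rect [462.3  88.3] [120.3  88.1] 17.6
unit 0.037 409 [0.4642 0.0888 0.0416] rect [463.6  91.5] [120.6  90. ] 24.0
unit 0.044 1144 [0.4644 0.0915 0.0477] rect [464.7  91.7] [118.1  89.5] 23.3
unit 0.053 309 [0.4632 0.0905 0.0575] rect [461.1  93.2] [95.1 70.8] 27.5
unit 0.08 66 [0.4645 0.0908 0.0955] rect [464.8  91. ] [18.4 18.1] 88.2
```

View pics/a.png

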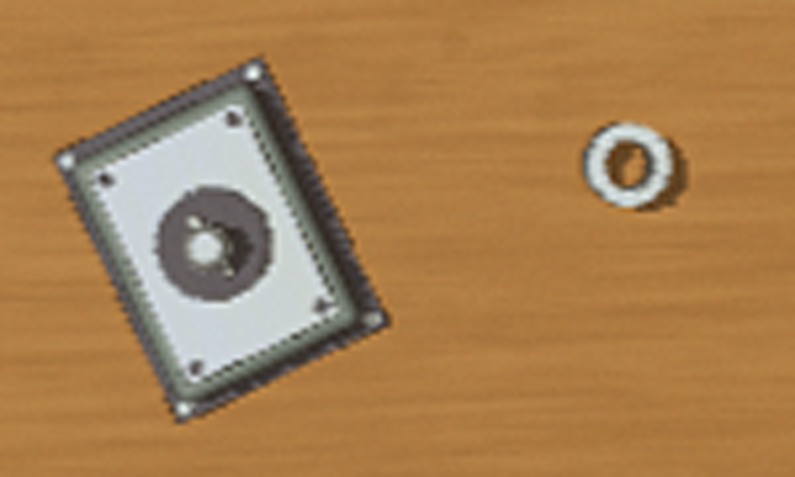

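View pics/b.png

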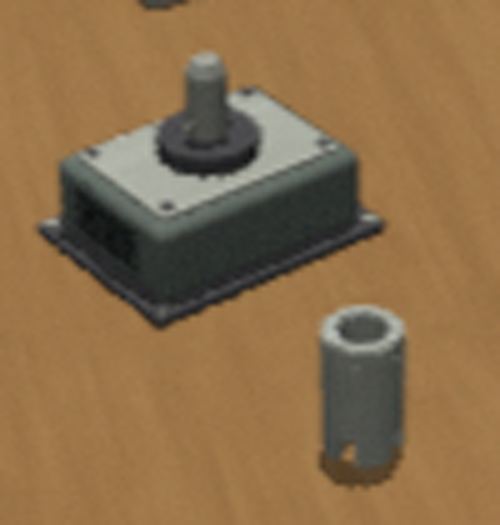

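Zoomed in, the cross pin shows at crop pixels (193,222) to (229,270), and a sleeve notch shows at side crop (348,452). I'll turn these into angles and refine the centres with both views.

```bash
python3 - <<'E'
from h import *
t=dict(np.load("top0.npz"));s=dict(np.load("side0.npz"))
g=cv2.cvtColor(t["pixels"],cv2.COLOR_RGB2HSV)
# sleeve ring: low saturation bright
def blob(c,box,f):
    u0,u1,v0,v1=box;m=f(c["pixels"][v0:v1,u0:u1].astype(int)).astype(np.uint8)
    k=max(cv2.findContours(m,cv2.RETR_EXTERNAL,cv2.CHAIN_APPROX_NONE)[0],key=len)
    (x,y),d,a=cv2.fitEllipse(k);return x+u0,y+v0,d
f=lambda p:(p[...,0]-p[...,2]<40)&(p.mean(-1)>130)
u,v,d=blob(t,(335,375,250,285),f);C=onz(t,u,v,.062);print("sleeve top",u,v,d,C)
u,v,d=blob(t,(268,282,275,289),lambda p:p.mean(-1)>140);S=onz(t,u,v,.098);print("spigot",u,v,d,S)
# unit shoulder: dark disc
u,v,d=blob(t,(260,290,268,296),lambda p:p.mean(-1)<125);print("shoulder",u,v,d,onz(t,u,v,.058))
# side checks
print("side proj sleeve top",proj(s,[C[0],C[1],.062]),"foot",proj(s,[C[0],C[1],0]),"spigot top",proj(s,[S[0],S[1],.098]))
W=cloud(s)
w=W[225:310,275:310].reshape(-1,3);q=w[abs(w[:,2]-.062)<.002];print("side depth sleeve top",len(q),q.mean(0),q.min(0),q.max(0))
w=W[215:245,250:275].reshape(-1,3);q=w[(w[:,2]>.094)];print("spig",len(q),q.mean(0),q.min(0),q.max(0))
# pin
for cu,cv in((193,222),(229,270)):
    P=onz(t,cu/5.3+235-.4,cv/5.3+235-.4,.066);print("pin end",P,np.degrees(np.arctan2(*(P-S)[1::-1])),np.hypot(*(P-S)[:2]))
# R-B colour around notches
im=s["pixels"].astype(int);print((im[...,0]-im[...,2])[294:308,282:304])
# cylinder intersections
for v in(299,301):
  for u in np.arange(284,301):
    p,dd=ray(s,u,v);a=dd[:2]@dd[:2];e=(p-C)[:2];b=e@dd[:2];D=b*b-a*(e@e-.018**2)
    if D>0:
        X=p+dd*(-b-D**.5)/a;print(v,u,"ang %.1f z %.4f"%(np.degrees(np.arctan2(*(X-C)[1::-1])),X[2]))
E
```

```text
sleeve top 353.23699951171875 265.6064786911011 (14.751434326171875, 14.998587608337402) [ 0.49425918 -0.09148631  0.062     ]
spigot 273.15871143341064 281.42249155044556 (5.222589015960693, 5.696186542510986) [0.46408021 0.09273087 0.098     ]
shoulder 274.9099884033203 280.6884527206421 (20.429075241088867, 20.56821060180664) [0.46411104 0.09141138 0.058     ]
side proj sleeve top [291.39110202 275.53326973] foot [291.49088343 298.48984163] spigot top [259.95414573 221.57287086]
side depth sleeve top 76 [ 0.49709824 -0.09346124  0.06222228] [ 0.4791651  -0.1115407   0.06008351] [ 0.51255566 -0.07419759  0.06399863]
spig 27 [0.46558494 0.08955945 0.09778403] [0.4585283  0.08071044 0.09418038] [0.47326044 0.09953944 0.10122606]
pin end [0.47435027 0.09964253 0.066     ] 33.9401940852639 0.012379226009004792
pin end [0.45303953 0.08445716 0.066     ] -143.15268307548965 0.013796770029539624
[[84 81 47  2  3  3  4  3  3  3  5  3  4  3  1  2  3  3 37 75 85 85]
 [85 78 48  3  4  4  2  4  5  4  5  3  2  4  2  3  3  3 36 75 84 86]
 [86 79 47  3  2  5  4  5  4  3  4  4  2  2  1  4  3  5 30
[... 954 characters left out ...]
4.4 z 0.0122
299 291 ang -107.4 z 0.0124
299 292 ang -100.5 z 0.0124
299 293 ang -93.5 z 0.0121
299 294 ang -86.4 z 0.0117
299 295 ang -78.9 z 0.0110
299 296 ang -71.0 z 0.0101
299 297 ang -62.1 z 0.0087
299 298 ang -51.8 z 0.0069
299 299 ang -37.7 z 0.0039
301 284 ang -170.3 z -0.0012
301 285 ang -156.2 z 0.0017
301 286 ang -145.9 z 0.0036
301 287 ang -137.0 z 0.0048
301 288 ang -129.1 z 0.0057
301 289 ang -121.6 z 0.0064
301 290 ang -114.4 z 0.0068
301 291 ang -107.5 z 0.0069
301 292 ang -100.5 z 0.0069
301 293 ang -93.6 z 0.0067
301 294 ang -86.4 z 0.0062
301 295 ang -78.9 z 0.0055
301 296 ang -71.0 z 0.0046
301 297 ang -62.1 z 0.0032
301 298 ang -51.7 z 0.0014
301 299 ang -37.6 z -0.0016
```

Sleeve at about (0.4945, -0.092) and spigot at about (0.4645, 0.0915). Heights and sizes match what's given. The pin points about 35° and the notches about 50° (mod 90), so the sleeve needs roughly -15° about world z, which is +15° about tool z. Moving above the sleeve now.

```bash
python3 -m inch '[{"slide":[-0.354,-0.309,0],"delta_rot":[0,0,0],"gripper":-1},{"slide":[-0.354,-0.309,0],"delta_rot":[0,0,0],"gripper":-1},{"slide":[-0.354,-0.309,0],"delta_rot":[0,0,0],"gripper":-1},{"slide":[-0.354,-0.309,0],"delta_rot":[0,0,0],"gripper":-1},{"slide":[-0.354,-0.309,0],"delta_rot":[0,0,0],"gripper":-1},{"slide":[-0.354,-0.309,0],"delta_rot":[0,0,0],"gripper":-1},{"slide":[-0.354,-0.309,0],"delta_rot":[0,0,0],"gripper":-1},{"slide":[-0.354,-0.309,0],"delta_rot":[0,0,0],"gripper":-1},{"slide":[-0.354,-0.309,0],"delta_rot":[0,0,0],"gripper":-1},{"slide":[-0.354,-0.309,0],"delta_rot":[0,0,0],"gripper":-1},{"slide":[-0.354,-0.309,0],"delta_rot":[0,0,0],"gripper":-1},{"slide":[-0.354,-0.309,0],"delta_rot":[0,0,0],"gripper":-1},{"slide":[-0.354,-0.309,0],"delta_rot":[0,0,0],"gripper":-1},{"slide":[-0.354,-0.309,0],"delta_rot":[0,0,0],"gripper":-1},{"slide":[0,0,0],"delta_rot":[0,0,0],"gripper":-1},{"slide":[0,0,0],"delta_rot":[0,0,0],"gripper":-1}]'
cat > st.py <<'E'
import sys,numpy as np
from plant import get_obs
o=get_obs();R=np.array(o["eef_rot"]);p=np.array(o["tcp_pos"])
print("t",o["time_s"],"tcp",p.round(4),"q",np.round(o["qpos"],3),"F",np.round(o["wrist_force"],1),"T",np.round(o["torque"],2),"gap",o["finger_gap"],"g",o["gripper_force"]);print(R.round(4).tolist(),"yaw x",np.degrees(np.arctan2(R[1,0],R[0,0])))
if len(sys.argv)>3:print("slide to goal",(R.T@(np.array(sys.argv[1:4],float)-p)*10).round(3))
E
python3 st.py .4945 -.092 .027
```

```text
time_s: 2.1
tcp_pos: [0.4952, -0.0911, 0.2307]
eef_rot: [[-0.933, 0.359, -0.002], [0.359, 0.933, 0.001], [0.002, 0.0, -1.0]]
wrist_force: [0.1, -0.1, -0.4]
finger_gap: 0.0854
gripper_force: 0.0
t 2.1 tcp [ 0.4952 -0.0911  0.2307] q [-0.316 -0.006  0.043  1.622  0.     0.052] F [ 0.1 -0.1 -0.4] T [0.03 0.03 0.01] gap 0.0853995508213893 g 0.0
[[-0.9334, 0.3589, -0.0017], [0.3589, 0.9334, 0.0011], [0.002, 0.0004, -1.0]] yaw x 158.96578740705453
slide to goal [-1.000e-03 -1.200e-02  2.037e+00]
```

```bash
python3 -m inch '[{"slide":[0,-0.012,0.34],"delta_rot":[0,0,0],"gripper":-1},{"slide":[0,0,0.34],"delta_rot":[0,0,0],"gripper":-1},{"slide":[0,0,0.34],"delta_rot":[0,0,0],"gripper":-1},{"slide":[0,0,0.34],"delta_rot":[0,0,0],"gripper":-1},{"slide":[0,0,0.34],"delta_rot":[0,0,0],"gripper":-1},{"slide":[0,0,0.17],"delta_rot":[0,0,0],"gripper":-1},{"slide":[0,0,0.167],"delta_rot":[0,0,0],"gripper":-1},{"slide":[0,0,0],"delta_rot":[0,0,0],"gripper":-1},{"slide":[0,0,0],"delta_rot":[0,0,0],"gripper":0},{"slide":[0,0,0],"delta_rot":[0,0,0],"gripper":1},{"slide":[0,0,0],"delta_rot":[0,0,0],"gripper":1},{"slide":[0,0,0],"delta_rot":[0,0,0],"gripper":1},{"slide":[0,0,0],"delta_rot":[0,0,0],"gripper":1},{"slide":[0,0,0],"delta_rot":[0,0,0],"gripper":1},{"slide":[0,0,0],"delta_rot":[0,0,0],"gripper":1},{"slide":[0,0,0],"delta_rot":[0,0,0],"gripper":1}]' 45; python3 st.py .4945 -.092 .027
```

```text
time_s: 4.1
tcp_pos: [0.4964, -0.093, 0.0288]
eef_rot: [[-0.933, 0.359, 0.002], [0.359, 0.933, -0.001], [-0.003, 0.0, -1.0]]
wrist_force: [-1.0, 0.6, 5.3]
finger_gap: 0.0351
gripper_force: 45.3
t 4.1 tcp [ 0.4964 -0.093   0.0288] q [-0.318  0.05  -0.306  1.213 -0.     0.049] F [-1.   0.6  5.3] T [-0.04 -0.03 -0.04] gap 0.03508260798084926 g 45.31266222707927
[[-0.9335, 0.3587, 0.0024], [0.3587, 0.9335, -0.0008], [-0.0025, 0.0001, -1.0]] yaw x 158.98120896658898
slide to goal [0.022 0.003 0.018]
```

```bash
python3 -m inch '[{"slide":[0,0,-0.1],"delta_rot":[0,0,0],"gripper":1},{"slide":[0,0,-0.3],"delta_rot":[0,0,0],"gripper":1},{"slide":[0,0,-0.3],"delta_rot":[0,0,0],"gripper":1},{"slide":[0,0,-0.3],"delta_rot":[0,0,0],"gripper":1},{"slide":[0,0,-0.3],"delta_rot":[0,0,0],"gripper":1},{"slide":[0.134,0.229,0],"delta_rot":[0,0,0],"gripper":1},{"slide":[0.134,0.229,0],"delta_rot":[0,0,0],"gripper":1},{"slide":[0.134,0.229,0],"delta_rot":[0,0,0],"gripper":1},{"slide":[0.134,0.229,0],"delta_rot":[0,0,0],"gripper":1},{"slide":[0.133,0.229,0],"delta_rot":[0,0,0],"gripper":1},{"slide":[0.133,0.229,0],"delta_rot":[0,0,0],"gripper":1},{"slide":[0.133,0.229,0],"delta_rot":[0,0,0],"gripper":1},{"slide":[0,0,0],"delta_rot":[0,0,0.75],"gripper":1},{"slide":[0,0,0],"delta_rot":[0,0,0.75],"gripper":1},{"slide":[0,0,0],"delta_rot":[0,0,0],"gripper":1},{"slide":[0,0,0],"delta_rot":[0,0,0],"gripper":1},{"slide":[0,0,0],"delta_rot":[0,0,0],"gripper":1}]'; python3 st.py .4648 .0911 .157
python3 - <<'E'
from plant import camera
from h import *
for n in("top","side"):
    c=camera(n);np.savez(f"{n}1.npz",**c)
    u,v=map(int,proj(c,[.4645,.0911,.11]))
    b=cv2.resize(c["pixels"][v-45:v+45,u-50:u+50],None,fx=6,fy=6,interpolation=cv2.INTER_CUBIC)
    print(n,u-50,v-45)
    if n=="side":cv2.imwrite(f"pics/{n}1.png",b[:,:,::-1])
E
```

```text
time_s: 6.22
tcp_pos: [0.4654, 0.0904, 0.1575]
eef_rot: [[-0.809, 0.587, -0.0], [0.587, 0.809, -0.0], [0.0, -0.0, -1.0]]
wrist_force: [0.4, -0.0, -1.8]
finger_gap: 0.0349
gripper_force: 45.1
t 6.225 tcp [0.4654 0.0904 0.1575] q [ 0.05  -0.088 -0.182  1.478  0.     0.678] F [ 0.4 -0.  -1.8] T [ 0.01  0.04 -0.05] gap 0.03493316766771912 g 45.05388680845499
[[-0.8093, 0.5874, -0.0004], [0.5874, 0.8093, -0.0], [0.0004, -0.0003, -1.0]] yaw x 144.0302890746506
slide to goal [0.009 0.002 0.005]
top 223 236
side 210 172
```

View pics/side1.png

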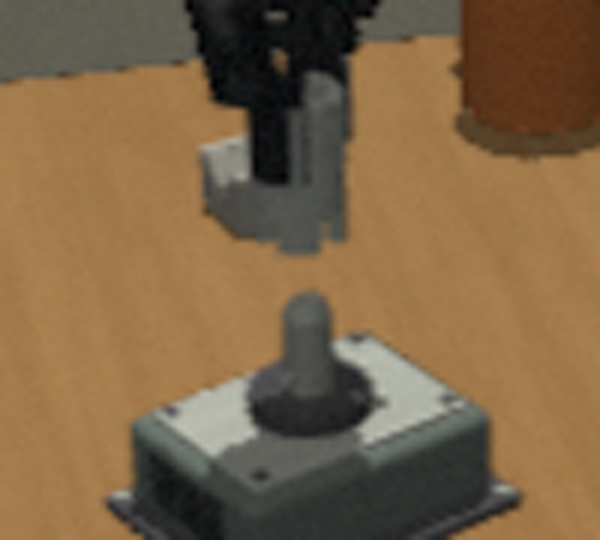

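The side crop shows the sleeve held upright above the spigot (spigot axis at x≈307, sleeve right edge at x≈347). The v_block is only visible behind it. Checking the alignment in numbers.

```bash
python3 - <<'E'
from h import *
s=dict(np.load("side1.npz"));W=cloud(s)
def edges(v,u0,u1,zlo):
    im=s["pixels"][v].astype(int);return (im[u0:u1,0]-im[u0:u1,2])
for v in(200,206,210):print(v,edges(v,240,275,0))
for v in(224,226,228,230):print(v,edges(v,250,275,0), s["pixels"][v,250:275].mean(-1).astype(int))
for n,z,lo,hi in(("sleeve",.14,.129,.150),("spigot",.09,.085,.094)):
    w=W[170:250,240:280].reshape(-1,3);q=w[(w[:,2]>lo)&(w[:,2]<hi)&(abs(w[:,1]-.09)<.04)]
    print(n,len(q),q.mean(0).round(4),q.min(0).round(4),q.max(0).round(4))
    r=.018 if n=="sleeve" else .010
    from scipy.optimize import least_squares
    f=least_squares(lambda c:np.hypot(q[:,0]-c[0],q[:,1]-c[1])-r,[.465,.09],loss="soft_l1",f_scale=.001);print(f.x.round(4),np.abs(f.fun).mean())
for z in(.135,.085):print(z,proj(s,[.4645,.0911,z]),proj(s,[.4745,.0911,z]))
E
```

```text
200 [86 89 87 61  9 12 13 14 12 15 15 10 -2 -4 -3 -3  0 -2  1  0  1  2  4  2
  3  3  3 50 87 87 89 88 89 88 87]
206 [89 87 89 75 35 12  7  8  6  8  8  6  5  3  4  4  4  4  3  4  5  3  4  4
  3  2  4 36 75 89 87 87 86 88 87]
210 [88 88 89 88 90 89 85 69 34 16  6  6  4  4  3  7  8  4  3  4  3  4  3 23
 32  4  3 36 73 86 87 88 88 86 85]
224 [87 89 88 86 87 88 69 22  5  5  5  4  4  4 13 57 88 86 89 88 87 88 89 88
 86] [121 122 122 120 121 119 112  88  89  95  94  94  90  81  78  99 121 121
 119 120 118 125 122 122 119]
226 [87 86 87 86 88 87 73 31  4  4  4  5  3  3 11 55 87 88 88 87 87 88 88 87
 87] [125 124 123 123 120 121 111  86  76  84  82  81  75  70  68  95 123 122
 119 119 122 123 124 123 121]
228 [88 89 88 88 87 88 73 31  2  3  3  4  3  3  1 32 38 16 11  9  5  7 27 68
 88] [124 123 123 126 122 120 111  84  73  76  78  79  76  69  63  96 137 133
 106  80 103 136 124 117 123]
230 [88 88 89 89 87 88 74 32  4  4  3  4  4  5  4  6  7  9  9  8  9  9  7  7
  7] [124 125 123 125 125 121 110  84  73  77  78  77  73  69  63 102 156 176
 174 170 174 178 180 178 160]
sleeve 104 [0.4621 0.0772 0.1401] [0.4469 0.0672 0.1291] [0.4801 0.0953 0.1497]
[0.4651 0.0908] 0.0018209741159831115
spigot 35 [0.4647 0.0859 0.0901] [0.4558 0.0797 0.086 ] [0.475  0.0974 0.0939]
[0.4665 0.0922] 0.0015620819651686797
0.135 [259.75340041 208.11500426] [263.96886408 207.61767369]
0.085 [260.44316449 226.62579579] [264.57551554 226.10252611]
```

```bash
python3 -m inch '[{"slide":[-0.007,0.011,0.1],"delta_rot":[0,0,0],"gripper":1},{"slide":[0,0,0.1],"delta_rot":[0,0,0],"gripper":1},{"slide":[0,0,0.06],"delta_rot":[0,0,0],"gripper":1},{"slide":[0,0,0.04],"delta_rot":[0,0,0],"gripper":1},{"slide":[0,0,0.03],"delta_rot":[0,0,0],"gripper":1},{"slide":[0,0,0.03],"delta_rot":[0,0,0],"gripper":1},{"slide":[0,0,0.03],"delta_rot":[0,0,0],"gripper":1},{"slide":[0,0,0],"delta_rot":[0,0,0],"gripper":1},{"slide":[0,0,0],"delta_rot":[0,0,0],"gripper":1}]'; python3 st.py
```

```text
time_s: 7.45
tcp_pos: [0.4671, 0.0915, 0.1186]
eef_rot: [[-0.809, 0.588, 0.001], [0.588, 0.809, 0.001], [0.0, 0.001, -1.0]]
wrist_force: [1.7, 2.2, -1.9]
finger_gap: 0.0354
gripper_force: 45.0
t 7.45 tcp [0.4671 0.0915 0.1186] q [ 5.200e-02 -7.600e-02 -2.470e-01  1.399e+00  1.000e-03  6.800e-01] F [ 1.7  2.2 -1.9] T [ 0.52 -0.3  -0.01] gap 0.03539012777621535 g 45.01553339883685
[[-0.809, 0.5878, 0.0006], [0.5879, 0.809, 0.0011], [0.0001, 0.0013, -1.0]] yaw x 143.995411817761
```

```bash
python3 -m inch '[{"slide":[0,0.006,0.02],"delta_rot":[0,0,0],"gripper":1},{"slide":[0,0,0.03],"delta_rot":[0,0,0],"gripper":1},{"slide":[0,0,0.03],"delta_rot":[0,0,0],"gripper":1},{"slide":[0,0,0.03],"delta_rot":[0,0,0],"gripper":1},{"slide":[0,0,0.03],"delta_rot":[0,0,0],"gripper":1},{"slide":[0,0,0],"delta_rot":[0,0,0],"gripper":1},{"slide":[0,0,0],"delta_rot":[0,0,0],"gripper":1}]'; python3 st.py
```

```text
time_s: 8.32
tcp_pos: [0.4669, 0.0917, 0.1041]
eef_rot: [[-0.809, 0.588, -0.001], [0.588, 0.809, 0.0], [0.001, -0.0, -1.0]]
wrist_force: [0.3, 3.2, -3.2]
finger_gap: 0.0349
gripper_force: 45.1
t 8.325 tcp [0.4669 0.0917 0.1041] q [ 0.053 -0.069 -0.27   1.371  0.     0.681] F [ 0.3  3.2 -3.2] T [ 0.7  -0.23  0.01] gap 0.03490666881462382 g 45.09809900075197
[[-0.8089, 0.5879, -0.0007], [0.5879, 0.8089, 0.0005], [0.0008, -0.0, -1.0]] yaw x 143.99006919220116
```

```bash
python3 -m inch '[{"slide":[0.003,0.004,0.02],"delta_rot":[0,0,0],"gripper":1},{"slide":[0,0,0.02],"delta_rot":[0,0,0],"gripper":1},{"slide":[0,0,0.02],"delta_rot":[0,0,0],"gripper":1},{"slide":[0,0,0.02],"delta_rot":[0,0,0],"gripper":1},{"slide":[0,0,0.02],"delta_rot":[0,0,0],"gripper":1},{"slide":[0,0,0],"delta_rot":[0,0,0],"gripper":1}]'; python3 st.py
```

```text
time_s: 9.07
tcp_pos: [0.4669, 0.0918, 0.0942]
eef_rot: [[-0.809, 0.588, -0.001], [0.588, 0.809, -0.0], [0.0, -0.001, -1.0]]
wrist_force: [0.2, 1.3, -0.7]
finger_gap: 0.0351
gripper_force: 45.1
t 9.075 tcp [0.4669 0.0918 0.0942] q [ 0.053 -0.065 -0.286  1.35  -0.     0.682] F [ 0.2  1.3 -0.7] T [ 0.2  -0.05 -0.04] gap 0.035123341819968325 g 45.08760469034314
[[-0.8088, 0.5881, -0.0006], [0.5881, 0.8088, -0.0004], [0.0003, -0.0007, -1.0]] yaw x 143.9792077972468
```

```bash
python3 -m inch '[{"slide":[0,0,0.02],"delta_rot":[0,0,0],"gripper":1},{"slide":[0,0,0.02],"delta_rot":[0,0,0],"gripper":1},{"slide":[0,0,0.015],"delta_rot":[0,0,0],"gripper":1},{"slide":[0,0,0],"delta_rot":[0,0,0],"gripper":1},{"slide":[0,0,0],"delta_rot":[0,0,0],"gripper":1}]'; python3 st.py
```

```text
time_s: 9.7
tcp_pos: [0.467, 0.0919, 0.089]
eef_rot: [[-0.809, 0.588, -0.0], [0.588, 0.809, -0.0], [0.0, -0.0, -1.0]]
wrist_force: [-1.2, 1.0, -0.6]
finger_gap: 0.0348
gripper_force: 45.1
t 9.7 tcp [0.467  0.0919 0.089 ] q [ 0.053 -0.063 -0.294  1.34  -0.     0.682] F [-1.2  1.  -0.6] T [ 0.06  0.03 -0.  ] gap 0.034845780303075745 g 45.11830969713628
[[-0.8088, 0.5881, -0.0003], [0.5881, 0.8088, -0.0003], [0.0001, -0.0004, -1.0]] yaw x 143.9807804354658
```

It has passed the pin height with no load, so the notches are over the pin. Easing down to the shoulder.

```bash
python3 -m inch '[{"slide":[0,0,0.01],"delta_rot":[0,0,0],"gripper":1},{"slide":[0,0,0.01],"delta_rot":[0,0,0],"gripper":1},{"slide":[0,0,0.01],"delta_rot":[0,0,0],"gripper":1},{"slide":[0,0,0],"delta_rot":[0,0,0],"gripper":1},{"slide":[0,0,0],"delta_rot":[0,0,0],"gripper":1}]'; python3 st.py
```

```text
time_s: 10.32
tcp_pos: [0.4673, 0.0919, 0.0868]
eef_rot: [[-0.809, 0.588, 0.001], [0.588, 0.809, -0.0], [-0.001, 0.0, -1.0]]
wrist_force: [-1.8, -0.9, 4.7]
finger_gap: 0.0347
gripper_force: 45.7
t 10.325 tcp [0.4673 0.0919 0.0868] q [ 0.053 -0.062 -0.298  1.334 -0.     0.682] F [-1.8 -0.9  4.7] T [-0.11  0.49  0.01] gap 0.03468686192808578 g 45.69691065698862
[[-0.8088, 0.588, 0.0006], [0.588, 0.8088, -0.0003], [-0.0006, 0.0001, -1.0]] yaw x 143.98276063648424
```

It makes contact at TCP 0.0868, which is 0.058 plus the 0.0288 grasp height, so it is home on the shoulder. Releasing and backing off.

```bash
python3 -m inch '[{"slide":[0,0,0],"delta_rot":[0,0,0],"gripper":0},{"slide":[0,0,0],"delta_rot":[0,0,0],"gripper":-0.5},{"slide":[0,0,0],"delta_rot":[0,0,0],"gripper":-1},{"slide":[0,0,0],"delta_rot":[0,0,0],"gripper":-1},{"slide":[0,0,0],"delta_rot":[0,0,0],"gripper":-1},{"slide":[0,0,0],"delta_rot":[0,0,0],"gripper":-1},{"slide":[0,0,-0.1],"delta_rot":[0,0,0],"gripper":-1},{"slide":[0,0,-0.3],"delta_rot":[0,0,0],"gripper":-1},{"slide":[0,0,-0.3],"delta_rot":[0,0,0],"gripper":-1},{"slide":[0,0,-0.4],"delta_rot":[0,0,0],"gripper":-1},{"slide":[0,0.4,-0.2],"delta_rot":[0,0,0],"gripper":-1},{"slide":[0,0.4,0],"delta_rot":[0,0,0],"gripper":-1},{"slide":[0,0.4,0],"delta_rot":[0,0,0],"gripper":-1},{"slide":[0,0.4,0],"delta_rot":[0,0,0],"gripper":-1},{"slide":[0,0,0],"delta_rot":[0,0,0],"gripper":-1},{"slide":[0,0,0],"delta_rot":[0,0,0],"gripper":-1}]'; python3 st.py
python3 - <<'E'
from plant import camera
from h import *
t=camera("top");s=camera("side")
for n,c in(("top",t),("side",s)):
    W=cloud(c);u,v=map(int,proj(c,[.4645,.0911,.11]));w=W[v-30:v+30,u-30:u+30].reshape(-1,3)
    q=w[(np.hypot(w[:,0]-.465,w[:,1]-.091)<.025)&(w[:,2]>.105)&(w[:,2]<.15)];print(n,len(q),np.percentile(q[:,2],[10,50,90,98]).round(4),np.median(q,0).round(4))
    b=cv2.resize(c["pixels"][v-45:v+45,u-50:u+50],None,fx=4,fy=4,interpolation=cv2.INTER_CUBIC)
    globals()["b"+n]=b
cv2.imwrite("pics/end.png",np.hstack([btop,bside])[:,:,::-1])
E
```

```text
time_s: 12.32
tcp_pos: [0.5609, 0.2211, 0.2165]
eef_rot: [[-0.809, 0.588, -0.0], [0.588, 0.809, -0.001], [-0.0, -0.001, -1.0]]
wrist_force: [0.9, -0.7, 0.4]
finger_gap: 0.0855
gripper_force: 0.0
t 12.325 tcp [0.5609 0.2211 0.2165] q [ 0.265  0.253  0.298  1.617 -0.     0.893] F [ 0.9 -0.7  0.4] T [ 0.01 -0.05  0.  ] gap 0.08552652419555157 g 0.0
[[-0.8089, 0.5879, -0.0003], [0.5879, 0.8089, -0.0005], [-0.0001, -0.0006, -1.0]] yaw x 143.99107300963217
top 137 [0.1151 0.1191 0.1224 0.1245] [0.4641 0.0896 0.1191]
side 176 [0.1077 0.1159 0.1216 0.1225] [0.4661 0.0814 0.1159]
```

View pics/end.png

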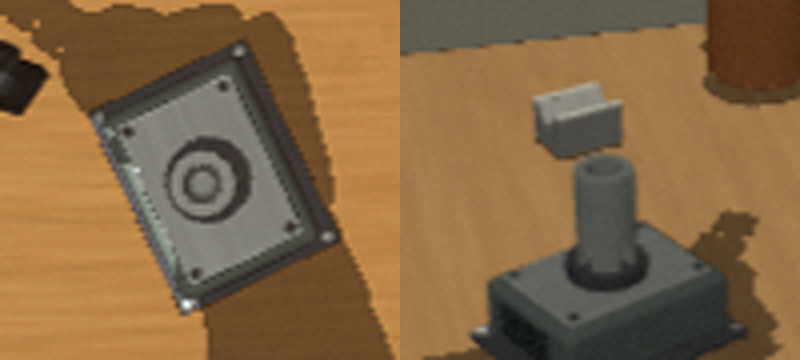

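The picture shows the sleeve upright on the spigot: ring at (203,182) in the top half, tube at (605,215) in the side half. Its rim is at about 0.12 m, as it should be when home; stopped on the pin it would read 0.1305 m. The gripper is open and clear.

```bash
python3 -c "from plant import finish_job;print(finish_job())"
```

```text
the job is handed in; nothing more can be done
None
```

The drive sleeve is fully home on the shoulder with its notches over the cross pin (rim at about 0.12 m, as expected). I released it, left the other things untouched, and handed the job in at about 12.4 s.

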